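# Lock the gearmotor hub on its test stand

### The arm

A 6-joint arm with a two-finger parallel gripper is mounted at the origin on the work surface. World frame = base frame: x ahead of the robot, y to its left, z up, the work surface at z = 0. Lengths are in mm, angles in rad, forces in N, time in s.
With the tool pointing down it reaches from about 400 to 825 mm from the base axis. Payload 7 kg.
Tool frame: the origin (TCP) lies between the finger pads; the fingertips stand 17 mm ahead of it and the grasp point (between the pads) lies 2 mm behind it; z points along the fingers, y is the direction in which the jaws open and shut (so a half turn about z gives the same grasp; the last joint's range is limited). The gripper opens to 85 mm and grips with 20 to 120 N. Pads are 22 mm wide; open, the fingers measure 114 mm over their backs; the gripper's body (76 mm by 85 mm) begins 54 mm behind the grasp point. The pads swing forward as they close: fully open they stand 13 mm farther back than shut.
Start: joints at [1.559, 0.359, 0.012, 0, -1.224, -0.288], TCP at [199.356, 644.866, 248.302] pointing down, gripper open.
Joint ranges: [-3.07, 3.07], [-1.43, 2.12], [-1.02, 1.25], [-3.03, 1.67], [-3.05, -0], [-3.03, 3.03]. Speed limits (rad/s): [2.39, 2.39, 3.01, 3.14, 3.14, 3.14].

### API

Orientations are given as a rotation vector (axis times angle).
In Python, from bench import bot gives the robot as it stands.
- The arm moves only by the tool arm_command, never from a script. Its argument "targets" is a list of rows, each a list of 5 numbers: the shift along the tool's x, y, z in cm, then the turn about the tool's z in rad, then the closure, from 0 (fully open) to 1 (shut). A call has 1 to 5 rows; each row shifts and turns the commanded pose from where the row before left it, along the tool's axes as they then stand; what a row does not reach is not made up. A row lasts 1/12 s, in which the tool goes at most 41.7 mm and 7.16 degrees, less where a joint would pass 70% of its speed; a pose out of reach is approached as far as the arm can. A call is refused whole if a number of a shift passes 4.17 or a number of a turn 0.125, either way. A call with a gripper value outside its range is refused whole. The fingers move at their own pace and stop on an object; "grip_force" is the grip in N (left out, the last holds). Time passes only in rows, so rows that do not move let the fingers close. It gives the time, the measured TCP pose, the force and the opening at its end, in the units of the state.
- bot.state(): the state, without advancing time (a new reading comes with each control period).
- bot.camera(name): name is "side" or "top"; returns the picture (384x512x3 uint8, red, green, blue); there is no depth.
- bot.camera_params(name): a dict with "mtx" (3x3 intrinsics, pixels), "xyz" and "rotation" of the camera in the world. Camera axes: x right, y down, z forward; pixel columns grow to the right and rows downward; lengths in mm; the calibration is good to about 2 mm. A picture is of the moment at which its call begins. camera_params takes no time and is no camera call.
- bot.close_job(): hands the job in, once; it reports no verdict.
The state is a dict: "t": time; "joints": joint angles; "qd": joint speeds; "joint_torque": joint torques, N m; "ee_pos": TCP position; "eef_rot": TCP orientation; "wrist_force": force on the tool from outside, world axes, zero at the start; "moment": the same for the moment, N m; "width": finger opening in mm.
Only numpy, scipy, OpenCV 4.12 (cv2) and the standard library are available. Lean on these libraries where they do the work, as an engineer would, in place of code of your own. Each camera call takes 0.05 s, during which the arm holds its last target. There are 200 camera calls.

### The job

Lock the hub of the large gearmotor test stand: turn the hub by its flat grip bar until its keyway faces the locking bolt, then slide the bolt by its upright grip fully into the keyway, and let go. Leave the smaller gearmotor where it stands.

Things in the scene. Friction and masses are not known exactly. Their poses are not given: they have to be found in the camera images.
- hub_grip (a point): Hub of the large fixed stand: steel disc 90 mm across (top z=88 mm), stiff (0.1 N m), stays put, stops 92 deg either side of aligned. On it a flat bar 14 thick (y), 44 long (x), 40 tall. Point: on the vertical axis, 16 below the bar's top (z=128). x: along the bar, out through the one keyway (28 wide, 20 deep from the rim; starts 25-75 deg off the bolt; lets it in within 10 deg); z up.
- bolt_grip (a point): Upright grip of the stand's locking bolt: post 14 thick (y), 20 long (x), top z=128 mm, rails and straps beneath to z=91. Point: mid-post, 16 below its top. x: straight away from the hub's axis; z up. Slides along -x, 2 N friction, stays put. Point is 108-112 mm from the hub's axis at the start, 82 fully home at its stop; the 10 mm tongue hits the rim at about 99 if the keyway is not facing.
- small_motor: Bystander: a smaller loose gearmotor on a 70 mm square plate, with a plain round hub 50 mm across without keyway and a small bar on top, 100 mm tall in all. Origin at the centre of its underside, z up.

How it is judged:
By the outcome, as a careful person would: the job done as asked, in the order asked, and still so for the second after the job is handed in, with the robot touching nothing.
It also fails if it takes over 45 s, if anything falls off the work surface, if the arm or the gripper's body presses on something with over 40 N, if the wrist force passes 120 N, or if a joint passes its speed limit or range.

## Working session

There is one attempt and no reset: what is moved stays moved. The work goes in short steps, Python scripts to look and compute and a tool call to move; the robot and the scene stay as the last step left them, time stands still between calls to the robot, and variables do not carry over. Pictures are saved under pics/ and viewed, about 8 in all and at most 12, crops included, and the job is handed in when it is done.

Besides the shell and the picture viewer there is one more tool, called as a command line: name --pt "numbers of a row" for each row, then --argument value for the rest. arm_command: Moves the arm, as the interface text tells. Its arguments: {"type":"object","properties":{"targets":{"type":"array"},"grip_force":{"type":"number"}},"required":["targets"]}

```bash
mkdir -p pics
python3 - <<'E'
from bench import bot
import cv2
s=bot.state();print({k:(v if not hasattr(v,'tolist') else v.tolist()) for k,v in s.items()})
for n in("top","side"):
    im=bot.camera(n);cv2.imwrite(f"pics/{n}0.png",im[:,:,::-1]);p=bot.camera_params(n);print(n,p)
E
```

```text
{'t': 0.0, 'joints': [1.5591394798006526, 0.35938862294533813, 0.011027392891426397, -0.0003616874997262775, -1.224121375203342, -0.28810056947517626], 'qd': [4.2771051487013066e-05, 0.0003209693764297676, -0.0003650120641745177, 0.00019399083785705468, -0.0009279607784441097, 0.0006045299633770132], 'joint_torque': [0.0021739277872256935, -58.332599401474, 29.34130847454071, 6.936503648757935, -0.006058941216906533, -2.5616330390221265e-05], 'ee_pos': [199.20422055833404, 644.4342766636948, 247.34677710793093], 'eef_rot': [3.104646188176084, -0.4690317909347171, -0.00016403300591443816], 'wrist_force': [0.5582982532235188, -0.8228861469920378, 0.1548330822383978], 'moment': [0.020654275323155395, -0.012163763615904329, 0.030546154368060525], 'width': 85.22881081110663}
top {'mtx': array([[415.10171765,   0.        , 262.12942117],
       [  0.        , 415.10171765, 188.73734256],
       [  0.        ,   0.        ,   1.        ]]), 'xyz': array([428.92182182,  -6.9878098 , 877.17336509]), 'rotation': array([-2.12279115,  2.14373401, -0.16339778])}
side {'mtx': array([[439.4235585 ,   0.        , 253.66534561],
       [  0.        , 439.4235585 , 197.28251348],
       [  0.        ,   0.        ,   1.        ]]), 'xyz': array([  58.00122347, -454.92181985,  497.80289858]), 'rotation': array([-1.97310985,  0.8714664 , -0.4606066 ])}
```

View pics/top0.png

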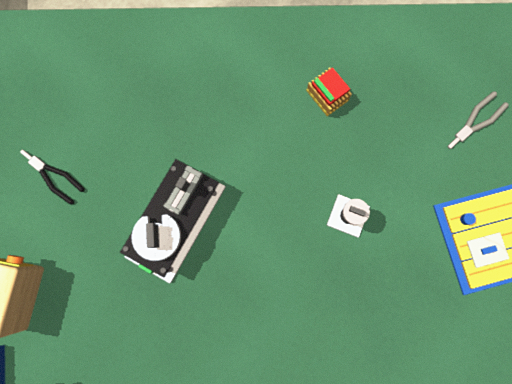

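View pics/side0.png

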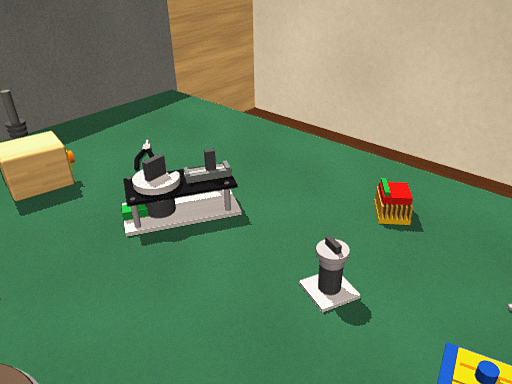

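The top view shows the large stand with its hub disc near px (156,238), the bolt post near (183,185), and the small motor at (352,213). The side view agrees. I'll zoom in and fit.

```bash
cat > h.py <<'E'
from bench import bot
import cv2, numpy as np
from scipy.spatial.transform import Rotation as R
def ray(n,uv,z):
    p=bot.camera_params(n);Rm=R.from_rotvec(p['rotation']).as_matrix()
    uv=np.atleast_2d(np.float64(uv));d=np.c_[uv,np.ones(len(uv))]@np.linalg.inv(p['mtx']).T@Rm.T
    return p['xyz']+d*((z-p['xyz'][2])/d[:,2])[:,None]
def pix(n,X):
    p=bot.camera_params(n);Rm=R.from_rotvec(p['rotation']).as_matrix()
    c=(np.atleast_2d(X)-p['xyz'])@Rm@p['mtx'].T
    return c[:,:2]/c[:,2:]
E
python3 - <<'E'
from h import *
t=cv2.imread('pics/top0.png');s=cv2.imread('pics/side0.png')
a=cv2.resize(t[150:290,110:235],None,fx=4,fy=4,interpolation=cv2.INTER_CUBIC)
b=cv2.resize(s[135:240,115:245],None,fx=5,fy=5,interpolation=cv2.INTER_CUBIC)
cv2.imwrite('pics/t1.png',a);cv2.imwrite('pics/s1.png',b)
m=cv2.inRange(t,(200,200,200),(255,255,255));m[:,:120]=0;m[:,200:]=0;m[:205]=0;m[270:]=0
c=max(cv2.findContours(m,0,2)[0],key=cv2.contourArea)
print(cv2.minEnclosingCircle(c),cv2.fitEllipse(c));(u,v),r=cv2.minEnclosingCircle(c)
print(ray('top',[[u,v],[u+r,v],[u-r,v]],88))
E
```

```text
((155.0735321044922, 235.9264678955078), 24.310810089111328) ((154.61056518554688, 237.18881225585938), (42.15644454956055, 46.614986419677734), 89.47476959228516)
[[469.03529446 203.04017437  88.        ]
 [468.5961086  156.86472561  88.        ]
 [469.47496239 249.2663085   88.        ]]
```

View pics/t1.png

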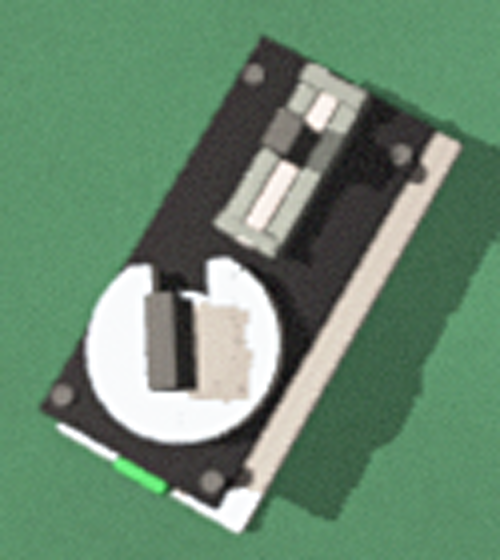

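View pics/s1.png

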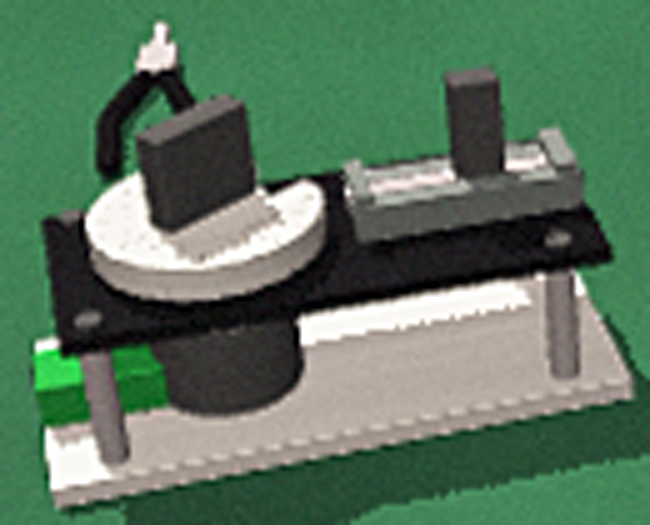

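The crop shows the disc centre at about (184,347), the bar's top face at about (162,341) and the keyway pointing up the image. The bolt post's top is near (282,131), with its rail running along (247,238)→(337,82). Next I convert these to world positions.

Run:
```python
from h import *
f=lambda p:(np.float64(p)+.5)/4-.5+[110,150]
T=cv2.imread('pics/top0.png')
hub=ray('top',f([184.5,347]),88)[0]
bar=ray('top',f([[147,294],[172,292],[180,388],[151,390]]),128)
post=ray('top',f([[276,109],[302,125],[289,152],[263,141]]),128)
rail=ray('top',f([[247,240],[337,80]]),91)
bc=bar.mean(0);pc=post.mean(0)
ang=lambda v:np.degrees(np.arctan2(v[1],v[0]))
print('hub',hub,'bar c',bc,'post c',pc)
print('bar L',np.linalg.norm(bar[0]-bar[3]),np.linalg.norm(bar[1]-bar[2]),'T',np.linalg.norm(bar[0]-bar[1]),np.linalg.norm(bar[2]-bar[3]))
print('bar ang',ang(bar[0]-bar[3]),ang(bar[1]-bar[2]),'post dir',ang(pc-bc),ang(pc-hub),'dist',np.linalg.norm((pc-bc)[:2]),np.linalg.norm((pc-hub)[:2]),'rail',ang(rail[1]-rail[0]))
# side: bar top centre, post top centre
g=lambda p:(np.float64(p)+.5)/5-.5+[115,135]
print('side bar',ray('side',g([192,120]),128),'post',ray('side',g([473,76]),128))
print('post side lens',[np.linalg.norm(post[i]-post[i-1]) for i in range(4)])
s=bot.state();M=R.from_rotvec(s['eef_rot']).as_matrix();print(s['ee_pos'],M)
```

```text
hub [468.1770395  201.72735468  88.        ] bar c [469.06918505 201.17214156 128.        ] post c [564.10008128 149.21428316 128.        ]
bar L 43.16629584286302 43.35616931033041 T 11.332158167525803 13.01928468846694
bar ang 4.438076994209276 6.665666334106251 post dir -28.667501178904192 -28.69850187116405 dist 108.30738796355325 109.35653900572285 rail -28.262695380661928
side bar [[469.81458221 200.46222772 128.        ]] post [[565.55512886 147.89504625 128.        ]]
post side lens [np.float64(15.911488809132171), np.float64(14.33174313508132), np.float64(13.752055750885573), np.float64(13.153239271893723)]
[199.26384877 644.49045308 247.4796336 ] [[ 9.55367213e-01 -2.95420710e-01 -3.04554453e-04]
 [-2.95420835e-01 -9.55366125e-01 -1.44852048e-03]
 [ 1.36961940e-04  1.47384070e-03 -9.99998905e-01]]
```

arm_command --pt "0 0 -4 0 0" --pt "0 0 -4 0 0" --pt "2.6 2.3 0 0 0" --pt "2.6 2.3 0 0 0" --pt "2.6 2.3 0 0 0"

```text
t: 0.52
ee_pos: [253.6, 555.1, 328.2]
eef_rot: [-3.106, 0.468, 0.001]
wrist_force: [0.1, 0.4, -0.6]
width: 85.5
```

arm_command --pt "2.6 2.3 0 0 0" --pt "2.6 2.3 0 0 0" --pt "2.6 2.3 0 0 0" --pt "2.6 2.3 0 0 0" --pt "2.6 2.3 0 0 0"

```text
t: 0.93
ee_pos: [344.1, 405.9, 328.1]
eef_rot: [3.106, -0.469, -0.0]
wrist_force: [1.0, 0.7, 0.5]
width: 85.3
```

arm_command --pt "2.6 2.3 0 0 0" --pt "2.6 2.3 0 0 0" --pt "2.6 2.3 0 0 0" --pt "2.6 2.3 0 0 0" --pt "2.6 2.3 0 0 0"

```text
t: 1.35
ee_pos: [434.3, 257.7, 328.2]
eef_rot: [-3.106, 0.469, 0.0]
wrist_force: [-0.4, 0.2, 0.6]
width: 85.5
```

arm_command --pt "2.6 2.3 0 0 0" --pt "2.6 2.3 0 0 0" --pt "0 0 0 -0.1 0" --pt "0 0 0 -0.1 0" --pt "0 0 0 -0.1 0"

```text
t: 1.77
ee_pos: [470.2, 199.0, 327.9]
eef_rot: [3.141, 0.005, -0.001]
wrist_force: [-0.4, 0.2, -0.9]
width: 85.2
```

arm_command --pt "0 0 4 -0.1 0" --pt "0 0 4 0 0" --pt "0 0 4 0 0" --pt "0 0 0 0 0" --pt "0 0 0 0 0"

```text
t: 2.18
ee_pos: [469.4, 199.2, 207.5]
eef_rot: [3.134, 0.157, -0.005]
wrist_force: [-0.6, 0.5, 2.0]
width: 85.2
```

```bash
cat > go.py <<'E'
from h import *
import sys
def go(x,y,z,deg):
    s=bot.state();M=R.from_rotvec(s['eef_rot']).as_matrix();a=np.degrees(np.arctan2(M[1,0],M[0,0]))
    d=M.T@(np.array([x,y,z])-s['ee_pos'])/10
    print('t',round(s['t'],2),'pos',np.round(s['ee_pos'],1),'ang',round(a,1),'tilt',np.round(M[:,2],3),'F',np.round(s['wrist_force'],1),'M',np.round(s['moment'],2),'w',round(s['width'],1))
    print('shift cm',np.round(d,2),'turn rad',round(-np.radians(deg-a),3),'j',np.round(s['joints'],2))
go(*map(float,sys.argv[1:5]))
E
python3 go.py 469 201 113 5.5
```

```text
t 2.18 pos [469.4 199.2 207.5] ang 5.7 tilt [-0.003 -0.004 -1.   ] F [-0.6  0.5  2. ] M [ 0.06 -0.09  0.05] w 85.2
shift cm [ 0.01 -0.21  9.44] turn rad 0.004 j [ 0.79  0.12 -0.4   0.   -1.05  0.88]
```

arm_command --pt "0 -0.2 3 0 0" --pt "0 0 3 0 0" --pt "0 0 2 0 0" --pt "0 0 1.4 0 0" --pt "0 0 0 0 0"

```text
t: 2.6
ee_pos: [470.3, 202.4, 114.4]
eef_rot: [3.137, 0.158, -0.001]
wrist_force: [0.4, -0.4, 0.2]
width: 85.6
```

arm_command --pt "0 0 0 0 0.4" --pt "0 0 0 0 0.6" --pt "0 0 0 0 0.8" --pt "0 0 0 0 1" --pt "0 0 0 0 1" --grip_force 30

```text
t: 3.02
ee_pos: [470.3, 202.4, 115.4]
eef_rot: [-3.137, -0.157, -0.002]
wrist_force: [0.0, -0.0, 0.9]
width: 25.7
```

arm_command --pt "0 0 0 0 1" --pt "0 0 0 0 1" --pt "0 0 0 0 1"

```text
t: 3.27
ee_pos: [470.2, 202.5, 115.1]
eef_rot: [-3.137, -0.158, -0.002]
wrist_force: [-3.0, 1.2, 7.0]
width: 13.7
```

```bash
python3 go.py 469 201 113 -28.5
python3 - <<'E'
from h import *
for n,(x0,y0,x1,y1) in dict(side=(90,90,260,240)).items():
    im=bot.camera(n);cv2.imwrite('pics/g1.png',cv2.resize(im[y0:y1,x0:x1,::-1],None,fx=4,fy=4,interpolation=cv2.INTER_CUBIC))
E
```

```text
t 3.27 pos [470.2 202.5 115.1] ang 5.8 tilt [ 0.001  0.001 -1.   ] F [-3.   1.2  7. ] M [ 0.37  0.84 -0.03] w 13.7
shift cm [-0.14  0.14  0.21] turn rad 0.598 j [ 0.79  0.22 -0.52  0.   -0.83  0.88]
```

View pics/g1.png

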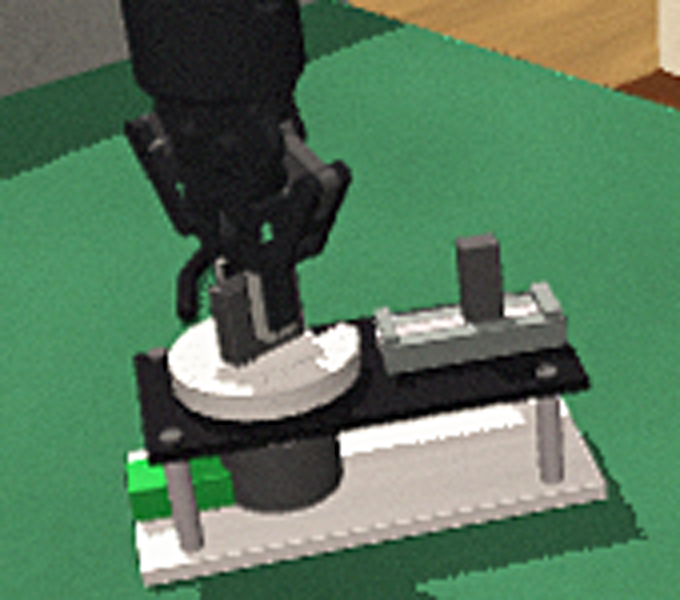

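The bar is gripped (width 13.7). Now I turn it by +0.6.

arm_command --pt "0 0 0 0.1 1" --pt "0 0 0 0.1 1" --pt "0 0 0 0.1 1" --grip_force 50

```text
t: 3.57
ee_pos: [470.2, 202.3, 115.1]
eef_rot: [-3.125, 0.32, -0.001]
wrist_force: [-2.8, -0.3, 7.1]
width: 13.4
```

arm_command --pt "0 0 0 0.1 1" --pt "0 0 0 0.1 1" --pt "0 0 0 0.1 1" --pt "0 0 0 0 1" --pt "0 0 0 0 1"

```text
t: 3.98
ee_pos: [470.1, 202.2, 115.1]
eef_rot: [-3.044, 0.777, -0.001]
wrist_force: [-2.2, 0.8, 7.8]
width: 13.5
```

```bash
python3 go.py 469 201 113 -28.5
```

```text
t 3.98 pos [470.1 202.2 115.1] ang -28.7 tilt [ 0.001  0.    -1.   ] F [-2.2  0.8  7.8] M [-0.17  0.87 -0.08] w 13.5
shift cm [-0.04  0.16  0.21] turn rad -0.003 j [ 0.79  0.22 -0.52  0.   -0.83  0.28]
```

arm_command --pt "0 0 0 0 0.7" --pt "0 0 0 0 0.4" --pt "0 0 0 0 0" --pt "0 0 0 0 0" --pt "0 0 0 0 0"

```text
t: 4.4
ee_pos: [469.8, 202.0, 114.1]
eef_rot: [3.044, -0.777, -0.0]
wrist_force: [0.8, -0.9, -0.1]
width: 72.5
```

arm_command --pt "0 0 -3 0 0" --pt "0 0 -4 0 0" --pt "0 0 -3 0 0" --pt "3.6 0 0 0 0" --pt "3.6 0 0 0 0"

```text
t: 4.82
ee_pos: [534.2, 168.8, 217.6]
eef_rot: [-3.041, 0.77, -0.006]
wrist_force: [0.9, 0.9, -0.9]
width: 85.4
```

arm_command --pt "3.6 0 0 0 0" --pt "0 0 0 0 0" --pt "0 0 0 0 0"

```text
t: 5.07
ee_pos: [565.6, 149.1, 213.3]
eef_rot: [3.042, -0.781, -0.002]
wrist_force: [0.1, 0.3, -0.2]
width: 85.2
```

```bash
python3 go.py 565 149.5 113 -28.7
python3 - <<'E'
from h import *
a=bot.camera('top')[150:290,110:235,::-1];b=bot.camera('side')[110:240,115:245,::-1]
cv2.imwrite('pics/g2.png',np.hstack([cv2.resize(i,(int(i.shape[1]*520/i.shape[0])*1,520),interpolation=cv2.INTER_CUBIC)[:,:400] if k else cv2.resize(i,None,fx=3,fy=3,interpolation=cv2.INTER_CUBIC)[:520] for k,i in enumerate([np.vstack([a,np.zeros((34,125,3),np.uint8)]),b])]))
E
```

```text
t 5.07 pos [565.6 149.1 213.3] ang -28.8 tilt [-0.001 -0.001 -1.   ] F [ 0.1  0.3 -0.2] M [ 0.    0.1  -0.02] w 85.2
shift cm [-0.06 -0.02 10.03] turn rad -0.002 j [ 0.59  0.24 -0.24 -0.   -1.09  0.48]
```

View pics/g2.png

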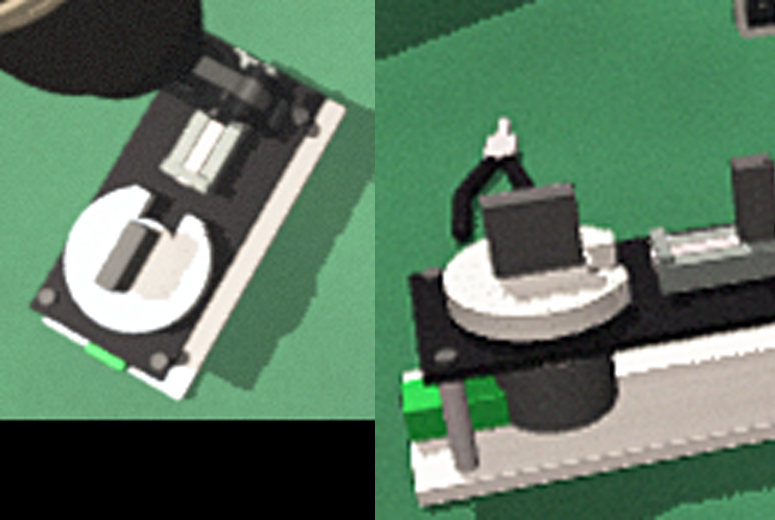

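The keyway (about (172,210)) now opens toward the rail and lines up with it. Next I descend on the bolt post.

arm_command --pt "0 0 3.5 0 0" --pt "0 0 3 0 0" --pt "0 0 2 0 0" --pt "0 0 1.5 0 0" --pt "0 0 0 0 0"

```text
t: 5.58
ee_pos: [561.9, 150.1, 111.3]
eef_rot: [3.041, -0.775, -0.007]
wrist_force: [-0.4, 0.1, -0.9]
width: 85.6
```

arm_command --pt "0 0 0 0 0.4" --pt "0 0 0 0 0.6" --pt "0 0 0 0 0.8" --pt "0 0 0 0 1" --pt "0 0 0 0 1" --grip_force 40

```text
t: 6.0
ee_pos: [565.0, 150.6, 115.3]
eef_rot: [-3.043, 0.776, -0.002]
wrist_force: [0.3, -0.0, 0.1]
width: 25.6
```

arm_command --pt "0 0 0 0 1" --pt "0 0 0 0 1" --pt "0 0 0 0 1"

```text
t: 6.25
ee_pos: [564.2, 149.3, 115.2]
eef_rot: [3.043, -0.778, -0.001]
wrist_force: [-3.2, -3.6, 7.7]
width: 13.8
```

```bash
python3 go.py 542 162.8 113 -28.7
```

```text
t 6.25 pos [564.2 149.3 115.2] ang -28.7 tilt [-0.001 -0.001 -1.   ] F [-3.2 -3.6  7.7] M [-1.28  1.14 -0.37] w 13.8
shift cm [-2.6  -0.12  0.22] turn rad 0.0 j [ 0.59  0.33 -0.36  0.   -0.88  0.48]
```

arm_command --pt "-0.5 0 0 0 1" --pt "-0.5 0 0 0 1" --pt "-0.5 0 0 0 1" --pt "0 0 0 0 1"

```text
t: 6.58
ee_pos: [550.9, 156.8, 115.2]
eef_rot: [3.043, -0.778, 0.0]
wrist_force: [-3.1, -2.2, 6.9]
width: 13.5
```

arm_command --pt "-0.4 0 0 0 1" --pt "-0.3 0 0 0 1" --pt "-0.2 0 0 0 1" --pt "0 0 0 0 1"

```text
t: 6.92
ee_pos: [543.4, 161.0, 115.2]
eef_rot: [3.043, -0.778, 0.0]
wrist_force: [-2.6, -3.1, 6.1]
width: 13.4
```

arm_command --pt "-0.1 0 0 0 1" --pt "-0.1 0 0 0 1" --pt "0 0 0 0 1"

```text
t: 7.17
ee_pos: [541.9, 161.9, 115.2]
eef_rot: [3.043, -0.778, 0.001]
wrist_force: [-1.9, -4.7, 5.7]
width: 13.3
```

```bash
python3 go.py 542 162.8 115 -28.7
```

```text
t 7.17 pos [541.9 161.9 115.2] ang -28.7 tilt [ 0.    -0.001 -1.   ] F [-1.9 -4.7  5.7] M [-1.46  0.35 -0.39] w 13.3
shift cm [-0.03 -0.09  0.02] turn rad 0.0 j [ 0.64  0.3  -0.4   0.   -0.86  0.43]
```

arm_command --pt "-0.1 0 0 0 1" --pt "-0.1 0 0 0 1" --pt "0 0 0 0 1"

```text
t: 7.42
ee_pos: [540.5, 162.6, 115.2]
eef_rot: [3.043, -0.778, 0.002]
wrist_force: [1.7, -7.0, 3.6]
width: 13.2
```

arm_command --pt "-0.1 0 0 0 1" --pt "-0.1 0 0 0 1" --pt "0 0 0 0 1"

```text
t: 7.67
ee_pos: [540.4, 162.8, 115.4]
eef_rot: [3.043, -0.777, 0.006]
wrist_force: [11.0, -12.3, 0.5]
width: 13.5
```

The travel has stalled against the stop at about 15 N, which is well above the sliding friction. I release and lift away.

arm_command --pt "0 0 0 0 0.8" --pt "0 0 0 0 0.4" --pt "0 0 0 0 0" --pt "0 0 0 0 0" --pt "0 0 0 0 0"

```text
t: 8.08
ee_pos: [538.2, 164.9, 114.3]
eef_rot: [-3.044, 0.776, 0.0]
wrist_force: [0.1, 0.8, -1.0]
width: 65.0
```

arm_command --pt "0 0 -1 0 0" --pt "0 0 -3 0 0" --pt "0 0 -4 0 0" --pt "0 0 -4 0 0" --pt "0 0 -4 0 0"

```text
t: 8.5
ee_pos: [537.9, 164.5, 277.0]
eef_rot: [3.044, -0.776, 0.0]
wrist_force: [0.8, 0.9, 0.2]
width: 85.5
```

arm_command --pt "3.5 0 0 0 0" --pt "3.5 0 0 0 0" --pt "3.5 0 0 0 0" --pt "0 0 0 0 0" --pt "0 0 0 0 0"

```text
t: 8.92
ee_pos: [631.3, 113.4, 274.0]
eef_rot: [3.042, -0.78, -0.001]
wrist_force: [-0.7, -0.3, -0.6]
width: 85.6
```

```bash
python3 go.py 542 162.8 115 -28.7
python3 - <<'E'
from h import *
a=bot.camera('top')[150:290,110:235,::-1];b=bot.camera('side')[120:240,115:245,::-1]
cv2.imwrite('pics/g3.png',np.hstack([cv2.resize(a,(400,448),interpolation=cv2.INTER_CUBIC),cv2.resize(np.vstack([b,np.zeros((20,130,3),np.uint8)]),(400,448),interpolation=cv2.INTER_CUBIC)]))
E
```

```text
t 8.92 pos [631.3 113.4 274. ] ang -28.8 tilt [-0.001 -0.    -1.   ] F [-0.7 -0.3 -0.6] M [0.   0.04 0.01] w 85.6
shift cm [-10.2   -0.05  15.9 ] turn rad -0.001 j [ 0.48  0.29 -0.03 -0.   -1.25  0.59]
```

View pics/g3.png

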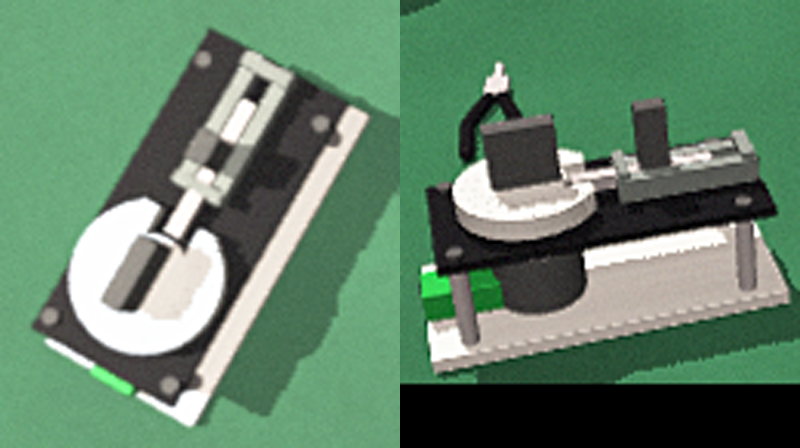

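The tongue sits in the keyway at about (180,215). The post's top is near (206,145). One distance check against 82 mm, and the small motor's position, before handing in.

Run:
```python
from h import *
f=lambda p:(np.float64(p)+.5)/3.2-.5+[110,150]
bar=ray('top',f([[103,302],[127,309],[163,245],[143,237]]),128).mean(0);post=ray('top',f([206,146]),128)[0]
print(bar,post,np.linalg.norm(post-bar))
a=cv2.imread('pics/top0.png');b=bot.camera('top')[:,:,::-1]
print('motor diff',cv2.absdiff(a,b)[190:240,325:372].mean())
```

```text
[468.70755837 198.80453515 128.        ] [540.59404494 160.06464555 128.        ] 81.66055350208752
motor diff 26.385106382978723
```

The post is 81.7 mm from the bar, which agrees with fully home. The patch around the small motor changed, so I'll check whether that's an arm shadow or real movement.

Run:
```python
from h import *
a=cv2.imread('pics/top0.png');b=bot.camera('top')[:,:,::-1];s=bot.camera('side')[:,:,::-1];a2=cv2.imread('pics/side0.png')
c=lambda i,x,y:cv2.resize(np.ascontiguousarray(i[y:y+80,x:x+100]),(380,290))
cv2.imwrite('pics/m.png',np.vstack([np.hstack([c(a,300,175),c(b,300,175)]),np.hstack([c(a2,280,230),c(s,280,230)])]))
print(cv2.absdiff(a2,s)[235:315,295:365].mean())
```

```text
27.052261904761906
```

View pics/m.png

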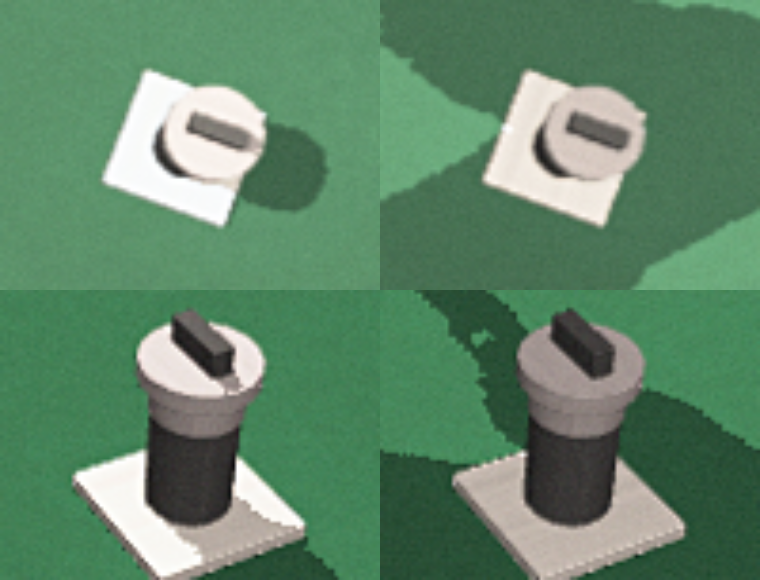

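The small motor sits in the same pixels in both views, so the change is only the arm's shadow. I'm handing in.

```bash
python3 -c "
from bench import bot
print(bot.close_job())"
```

```text
the job is handed in; nothing more can be done
None
```

The hub is locked and the job is handed in, at about 9 s of the 45 s allowed. I turned the hub about 34° by its bar until the keyway faced the bolt. Then I slid the bolt in by its post until it stalled against the stop at about 15 N, let go and backed the arm clear.

- **Bolt:** the last top picture shows the tongue in the keyway. The post measured 81.7 mm from the hub's bar, against 82 mm when fully home. The arm's own position reading gave about 80.6 mm at the stop, roughly what an off-centre grip on the post would give.
- **Robot:** the wrist force read about zero, with the gripper open and clear of everything. The highest force I read was about 16 N.
- **Small motor:** a picture-difference check on it came out high at first. Looking closer, it was only the arm's shadow: the motor stands in the same place in both views.

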